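# Tilt the receiver chassis to the set pointer

### The arm

A 7-joint arm with a two-finger parallel gripper is mounted at the origin on the work surface. World frame = base frame: x ahead of the robot, y to its left, z up, the work surface at z = 0. Lengths are in m, angles in rad, forces in N, time in s.
With the tool pointing down it reaches from about 0.425 to 0.875 m from the base axis. Payload 8.4 kg.
Tool frame: the origin (TCP) lies at the very end of the fingers, on their centre line; the grasp point (between the pads) lies 19 mm behind it; z points along the fingers, y is the line along which they close (so a half turn about z gives the same grasp; the last joint's range is limited). The gripper opens to 85 mm and grips with 20 to 120 N. Pads are 22 mm wide; open, the fingers measure 114 mm over their backs; the gripper's body (76 mm by 85 mm) begins 54 mm behind the grasp point. The pads swing forward as they close: fully open they stand 13 mm farther back than shut.
Start: joints at [1.025, 0.333, 0.04, 1.465, -0.013, 1.343, -0.059], TCP at [0.281, -0.586, 0.231] pointing down, gripper open.
Joint ranges: [-2.58, 2.58], [-0.38, 2.09], [-1.3, 1.39], [0.25, 2.4], [-1.5, 4.64], [0.08, 2.09], [-2.65, 2.65]. Speed limits (rad/s): [2.22, 2.22, 2.79, 2.79, 3.14, 3.14, 3.14].

### API

Orientations are given as a rotation vector (axis times angle).
In Python, from plant import read_state, read_camera, camera_params, hand_in gives the robot as it stands.
- The arm moves only by the tool jog_arm, never from a script. Its arguments are lists of equal length, an entry for each row: "grip": the opening, from 0 (shut) to 1 (fully open); "slide": the shift along the tool's x, y, z in m, a list of three; "angular": the turn, a rotation vector about the tool's x, y, z in rad, a list of three. A call has 1 to 20 rows; each row is the pose to reach, as a shift and turn from the pose commanded when the call began, along the tool's axes at that moment; what a row does not reach only later rows make up. A row lasts 1/10 s, in which the tool goes at most 50 mm and 8.59 degrees, less where a joint would pass 70% of its speed; a pose out of reach is approached as far as the arm can. A call with a gripper value outside its range is refused whole. The fingers move at their own pace and stop on an object; "force" is the grip in N (left out, the last holds). Time passes only in rows, so rows that repeat a pose let the fingers close. It gives the time, the measured TCP pose, the force, the opening and the grip force at its end, in the units of the state.
- read_state(): the state, without advancing time (a new reading comes with each control period).
- read_camera(name): name is "scene" or "top"; returns (picture, depth): 480x640x3 uint8, blue, green, red; 480x640 float32, m along the optical axis (not along the pixel's ray), 0 where there is no reading.
- camera_params(name): a dict with "intrinsics" (3x3 intrinsics, pixels), "extrinsics" (4x4, takes a point from world to camera coordinates). Camera axes: x right, y up, looking along -z (the intrinsics and any distortion apply to the point x, -y, -z); pixel columns grow to the right and rows downward; lengths in m; the calibration is good to about 2 mm. A picture is of the moment at which its call begins. camera_params takes no time and is no camera call.
- hand_in(): hands the job in; it is judged then, once.
The state is a dict: "time": time; "joints": joint angles; "qvel": joint speeds; "joint_efforts": joint torques, N m; "ee_pos": TCP position; "tcp_rot": TCP orientation; "ft_force": force on the tool from outside, world axes, zero at the start; "torque": the same for the moment, N m; "finger_gap": finger opening in m; "gripper_force": force on a finger pad.
Only numpy, scipy, OpenCV 4.12 (cv2) and the standard library are available. Lean on these libraries where they do the work, as an engineer would, in place of code of your own. Each camera call takes 0.05 s, during which the arm holds its last target. There are 200 camera calls.

### The job

On the blue service stand, pull the black T-bar plunger up and twist it about a fifth of a turn counter-clockwise (70 degrees, seen from above) so that it rests in its notch and stays up by itself. Then raise the platform by its orange grip until it is parallel to the red set pointer, let go and see that it holds there. Do not move the pointer or the other things on the bench.

Things in the scene. Friction and masses are not known exactly. Their poses are not given: they have to be found in the camera images.
- hinge (a point): Point on the tilt hinge's axis, midway across the platform, 65 mm above the bench. Axes as stand (x away from the robot, z up). From this point: plunger axis at x = 0, y = +105 mm; red pointer's plane at y = -100 mm; orange grip at x = -180 mm, y = 0 when the platform is level, moving on an arc of 180 mm radius about this axis.
- grip (a point): Centre of the orange grip on the platform's free, robot-side edge: a cylinder 22 mm across, 36 mm long, axis parallel to the hinge axis, on a 12 mm wide stem from the platform. Pinch it by its flat ends (36 mm apart, along y): it pivots between the pads. Over 40 mm free beyond each end and below. x axis: along the platform to the hinge; y: hinge axis; tilts with the platform.
- platform (a joint): Tilt of the white platform with a receiver chassis (0.75 kg): 0 rad level, growing as the orange grip rises; range 0 to 1.25, starts at 0 to 0.12. Friction hinge: stays where left; 8 to 13 N at the grip along its arc raise it, 3 to 7 N lower it. With the plunger down, its pin blocks a red lug and the platform cannot rise beyond about 0.25 rad.
- pointer (a joint): Tilt of the red set pointer, in the same sense as the platform's joint about the same hinge axis: 0 is level, 0.5 to 1.0 at the start. Platform and pointer are parallel when the two joints read the same. It is held by friction and must be left as found.
- pointer_tip (a point): Tip of the red set pointer, a flat bar 10 mm high and 5 mm thick that reaches 160 mm from the hinge axis, beside the platform. The point's x axis runs along the pointer towards the hinge.
- knob (a point): Centre of the plunger's black T-bar (46 mm long, 12 mm wide, 20 mm high, white line on top), 206 mm above the bench when down. x axis along the bar, y across it (the 12 mm to pinch), z up, turning with the bar; with the plunger down the bar lies along the stand's x. Below the bar is a thin stem; the collar under it lies 33 mm below the bar's underside.
- plunger_lift (a joint): Height of the sprung plunger above its down position, 0 to 0.015 m (hard stop). The spring pulls down with 4 N when down, 8 N when fully up. It twists only when lifted by more than 0.0125 (lift it to the stop); resting in its notch it reads about 0.010.
- plunger_twist (a joint): Twist of the T-bar, counter-clockwise seen from above: 0 in the working position; the rest notch is at 1.2 rad (stop at 1.3). Lifted fully, twisted to 1.2 and let down, the plunger rests in the notch, retracted, and stays so when let go.
- mug_mid (a point): blue mug, 80 mm wide, 95 mm tall; a bystander, to be left alone; the point is at half its height
- screwdriver_mid (a point): screwdriver with red handle, 180 mm, lying flat; a bystander, to be left alone; the point is at half its height
- jar_mid (a point): amber screw jar, 56 mm wide, 75 mm tall; a bystander, to be left alone; the point is at half its height
- meter_mid (a point): yellow multimeter, 150 x 78 x 36 mm, lying flat; a bystander, to be left alone; the point is at half its height
- tray_mid (a point): grey divided parts tray, 110 x 160 x 35 mm; a bystander, to be left alone; the point is at half its height
- speaker_mid (a point): small loose loudspeaker, 80 mm wide, 50 mm tall, magnet up; a bystander, to be left alone; the point is at half its height
- cups_mid (a point): white cup, 72 mm wide, 80 mm tall; a bystander, to be left alone; the point is at half its height
- stand: The whole stand: origin on the bench, 80 mm in front (robot side) of the hinge axis, midway across the platform; x towards the hinge, y towards the plunger side, z up.

How it is judged:
On the way, in this order (a step that is already met when the one before it is completed fails the run):
1. the plunger is let go and rests twisted in its notch, retracted, with the platform still down (value of joint plunger_lift above 0.007 m and value of joint plunger_twist above 1 rad and contact force between the fingers and stand below 0.5 N and value of joint platform below 0.3 rad), for 0.3 s.
2. the platform, let go, holds parallel to the red pointer (angle between the x axis of grip and the x axis of pointer_tip, either way round below 0.06 rad and velocity of joint platform between -0.02 and 0.02 rad/s and contact force between the fingers and stand below 0.5 N and value of joint plunger_lift above 0.007 m and value of joint plunger_twist above 1 rad), for 0.5 s.
At the end, for the whole second after the job is handed in: The plunger rests in its notch (lifted more than 7 mm, twisted more than 1.0 rad), the platform is at rest parallel to the red pointer within 0.06 rad (3.4 degrees), and the robot does not touch the stand (all of step 2).
It fails at once if the red pointer is knocked (its tip moved by more than 8 mm) (distance of pointer_tip from where it was at the start of the episode above 0.008 m).
It fails at once if another thing on the bench is displaced by more than 25 mm (distance of any of mug_mid, screwdriver_mid, jar_mid, meter_mid, tray_mid, speaker_mid, cups_mid from where it was at the start of the episode above 0.025 m).
It also fails if it takes over 58 s, if anything falls off the work surface, if the arm or the gripper's body presses on something with over 40 N, if the wrist force passes 120 N, or if a joint passes its speed limit or range.

## Working session

There is one attempt and no reset: what is moved stays moved. The work goes in short steps, Python scripts to look and compute and a tool call to move; the robot and the scene stay as the last step left them, time stands still between calls to the robot, and variables do not carry over. Pictures are saved under pics/ and viewed, at most 10 in all, crops included, and the job is handed in when it is done.

Besides the shell and the picture viewer there is one more tool, called after "Request:" as a command line: name --argument value ..., lists and objects as JSON in quotes. jog_arm: Moves the arm, as the interface text tells. Its arguments: {"type":"object","properties":{"grip":{"type":"array"},"slide":{"type":"array"},"angular":{"type":"array"},"force":{"type":"number"}},"required":["grip","slide","angular"]}

```bash
mkdir -p pics; ls; cat > h.py <<'E'
import numpy as np, cv2
from plant import read_state, read_camera, camera_params
from scipy.spatial.transform import Rotation as R
def cam(n):
    p=camera_params(n); return np.array(p["intrinsics"]),np.array(p["extrinsics"]),p
def unproj(n,u,v,depth):
    K,E,_=cam(n); u,v,d=map(np.asarray,(u,v,depth))
    c=np.stack([(u-K[0,2])/K[0,0]*d,-(v-K[1,2])/K[1,1]*d,-d],-1)
    return (c-E[:3,3])@E[:3,:3]
def ray(n,u,v,z):
    a=unproj(n,u,v,1.0); K,E,_=cam(n); o=-E[:3,:3].T@E[:3,3]
    return o+(a-o)*(z-o[2])/(a[2]-o[2])
E
python3 - <<'E'
from h import *
print(read_state())
for n in("scene","top"):
    im,d=read_camera(n); cv2.imwrite(f"pics/{n}0.png",im); np.savez(f"{n}0.npz",im=im,d=d)
    K,E,p=cam(n); print(n,p.keys(),K.round(1).tolist(),(-E[:3,:3].T@E[:3,3]).round(3),E.round(3).tolist())
E
```

```text
pics
{'time': 0.0, 'joints': array([ 1.02481969,  0.33394005,  0.03984827,  1.46629095, -0.01341044,
        1.34333137, -0.05850064]), 'qvel': array([-1.39432125e-03, -1.39605095e-05, -1.18381141e-04, -7.12351709e-04,
       -1.12076011e-03,  2.24513909e-04, -1.96183330e-04]), 'joint_efforts': array([-8.79270974e-04, -6.58571291e+01,  1.36447594e+00, -4.05561125e+01,
        1.66648789e-02,  1.27482286e-02,  7.25134623e-05]), 'ee_pos': array([ 0.2806231 , -0.58577198,  0.23039246]), 'tcp_rot': array([-3.06193374e+00, -6.95615614e-01,  7.41297227e-04]), 'ft_force': array([-0.22650045,  0.23390074, -0.45208336]), 'torque': array([-0.01133779,  0.01083907, -0.03168664]), 'gripper_force': 0.0, 'finger_gap': 0.08555513167505194}
scene dict_keys(['intrinsics', 'extrinsics']) [[606.6, 0.0, 321.7], [0.0, 606.6, 238.0], [0.0, 0.0, 1.0]] [1.145 0.594 1.328] [[-0.673, 0.74, -0.007, 0.34], [-0.602, -0.542, 0.586, 0.233], [0.43, 0.399, 0.81, -1.805], [0.0, 0.0, 0.0, 1.0]]
top dict_keys(['intrinsics', 'extrinsics']) [[571.1, 0.0, 317.6], [0.0, 571.1, 237.1], [0.0, 0.0, 1.0]] [0.27  0.014 1.429] [[0.023, -1.0, 0.009, -0.005], [0.982, 0.024, 0.187, -0.533], [-0.187, 0.004, 0.982, -1.353], [0.0, 0.0, 0.0, 1.0]]
```

View pics/scene0.png

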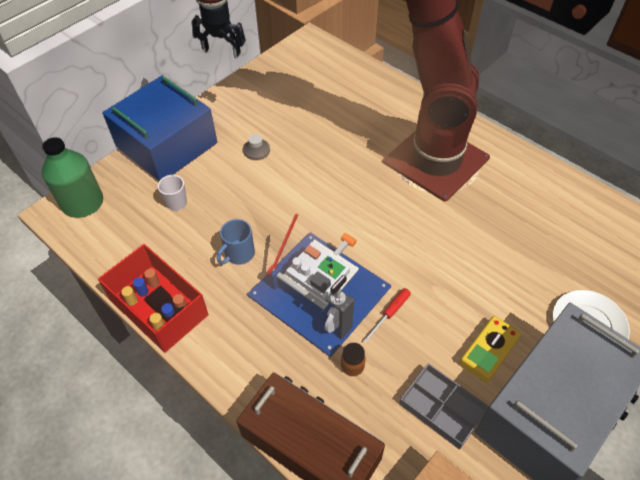

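View pics/top0.png

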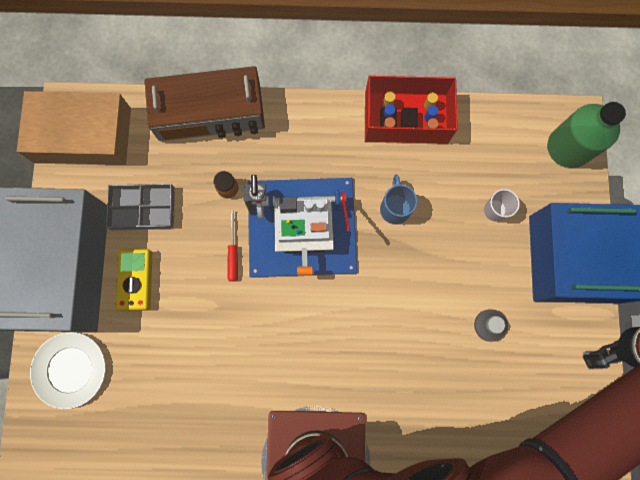

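The scene view shows the stand's grip at (347,240), the T-bar at about (338,285) and the pointer from (271,272) to its tip at (296,217). In the top view the grip is at (305,270), the T-bar at (254,185) and the pointer at (345,210). Now I'll measure these.

```bash
python3 - <<'E'
from h import *
D={n:np.load(n+"0.npz") for n in("scene","top")}
def mask(n,lo,hi,box):
    hsv=cv2.cvtColor(D[n]["im"],cv2.COLOR_BGR2HSV); m=cv2.inRange(hsv,lo,hi)
    z=np.zeros_like(m); x0,y0,x1,y1=box; z[y0:y1,x0:x1]=m[y0:y1,x0:x1]; return z
def pts(n,m):
    v,u=np.nonzero(m); d=D[n]["d"][v,u]; k=d>0; return u[k],v[k],unproj(n,u[k],v[k],d[k])
# blue base
for n,b in(("top",(230,165,370,290)),("scene",(240,225,400,360))):
    m=mask(n,(105,120,50),(125,255,255),b); u,v,P=pts(n,m); k=P[:,2]<0.03
    r=cv2.minAreaRect((P[k][:,:2]*1000).astype(np.float32)); print(n,"base",r,np.median(P[k][:,2]), P[k].min(0),P[k].max(0))
# orange
for n,b in(("top",(290,255,325,285)),("scene",(330,228,365,255))):
    m=mask(n,(5,150,120),(18,255,255),b); u,v,P=pts(n,m); print(n,"orange",len(u),u.mean(),v.mean(),np.median(P,0),P.min(0),P.max(0))
# red pointer
for n,b in(("top",(335,185,356,235)),("scene",(262,208,302,280))):
    m=mask(n,(0,120,80),(5,255,255),b)|mask(n,(172,120,80),(180,255,255),b); u,v,P=pts(n,m)
    if len(u)<10: continue
    i=np.argsort(P[:,2]); print(n,"ptr",len(u),P[i[:5]].round(3).tolist(),P[i[-5:]].round(3).tolist(), list(zip(u[i[[0,-1]]],v[i[[0,-1]]])))
    c=P.mean(0); print(c,np.linalg.svd(P-c)[2][0])
# tbar: high pts near plunger
for n,b in(("top",(240,170,275,200)),("scene",(322,270,358,340))):
    z=np.zeros((480,640),np.uint8); z[b[1]:b[3],b[0]:b[2]]=1; u,v,P=pts(n,z); k=P[:,2]>0.19; Q=P[k]
    print(n,"tbar",k.sum(),Q.min(0),Q.max(0),np.median(Q,0),u[k].min(),u[k].max(),v[k].min(),v[k].max())
    if k.sum()>4: print(cv2.minAreaRect((Q[:,:2]*1000).astype(np.float32)))
for n,(x0,y0,x1,y1),s in(("scene",(240,205,410,365),4),("top",(235,165,370,290),4)):
    pass
a=cv2.resize(D["scene"]["im"][205:355,245:395],None,fx=4,fy=4,interpolation=2)[:600,:400*2]
cv2.imwrite("pics/c0.png",a)
E
```

```text
top base ((568.1806640625, 49.05146789550781), (248.15127563476562, 267.2265930175781), 3.4854049682617188) 0.012076147881411085 [ 0.43760402 -0.09056367  0.0007506 ] [0.698468   0.18702807 0.02251335]
scene base ((567.2554931640625, 73.89775085449219), (250.77264404296875, 219.5365447998047), 3.2954280376434326) 0.011529259935654203 [ 4.39440142e-01 -3.06547491e-02  1.51020409e-04] [0.69715536 0.18765808 0.02019846]
top orange 116 304.37068965517244 270.4741379310345 [0.44408377 0.03794626 0.09548868] [0.43479007 0.01920901 0.08770391] [0.452858   0.05483527 0.1033794 ]
scene orange 95 348.65263157894736 239.3684210526316 [0.44886281 0.04031316 0.0943196 ] [ 0.3829328   0.00314629 -0.00135607] [0.45774903 0.05738742 0.10063038]
top ptr 101 [[0.599, -0.066, 0.014], [0.614, -0.05, 0.067], [0.616, -0.05, 0.07], [0.644, -0.052, 0.07], [0.643, -0.05, 0.071]] [[0.528, -0.058, 0.19], [0.526, -0.058, 0.191], [0.532, -0.058, 0.192], [0.53, -0.056, 0.194], [0.53, -0.058, 0.194]] [(np.int64(347), np.int64(215)), (np.int64(348), np.int64(227))]
[ 0.58693708 -0.05420721  0.12311787] [-0.64571079
[... 197 characters left out ...]
057, 0.189], [0.537, -0.055, 0.189], [0.536, -0.056, 0.191], [0.535, -0.057, 0.192]] [(np.int64(276), np.int64(265)), (np.int64(295), np.int64(215))]
[ 0.58946148 -0.05369888  0.12137718] [ 0.65300094  0.0288827  -0.75680616]
top tbar 126 [0.59257712 0.14579623 0.20150663] [0.63798755 0.15868626 0.22444835] [0.61363449 0.15188788 0.21635957] 251 256 175 196
((615.2550048828125, 152.1752166748047), (45.390403747558594, 12.005178451538086), 3.4737043380737305)
scene tbar 158 [0.59660057 0.14564779 0.19319316] [0.64202194 0.16021676 0.22350184] [0.62101966 0.15536791 0.21425912] 330 346 275 294
((619.515869140625, 153.18988037109375), (45.30154037475586, 12.969762802124023), 3.8937575817108154)
```

View pics/c0.png

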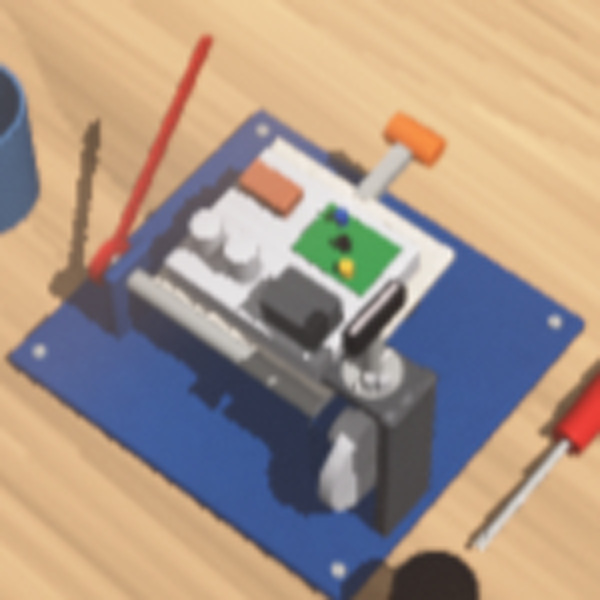

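The crop shows the T-bar's white line along the stand's x, the collar below it, and the pointer beside the platform. The estimates agree with the given sizes:

| Quantity | Value |
|---|---|
| Stand yaw | about 3.5° |
| Knob | about (0.617, 0.153), top at 0.216 |
| Grip | about (0.446, 0.038) |
| Pointer | about 0.87 rad |

Next I'll compute the first move.

```bash
cat >> h.py <<'E'
YAW=np.radians(3.5)
def down(yaw):  # tool x at yaw, z down
    return R.from_euler("z",yaw)*R.from_rotvec([np.pi,0,0])
def rel(pos,rot,label=""):
    s=read_state(); r=R.from_rotvec(s["tcp_rot"])
    print(label,"t",round(s["time"],2),"slide",r.inv().apply(np.array(pos)-s["ee_pos"]).round(4),"ang",(r.inv()*rot).as_rotvec().round(4))
E
python3 - <<'E'
from h import *
rel([.617,.153,.33],down(YAW),"above")
rel([.281,-.586,.33],down(YAW),"up")
rel([.617,.153,.187],down(YAW),"grasp")
E
```

```text
above t 0.1 slide [ 0.6226 -0.5211 -0.0988] ang [-0.0014  0.0004  0.3857]
up t 0.1 slide [ 0.0002  0.0001 -0.0995] ang [-0.0014  0.0004  0.3857]
grasp t 0.1 slide [ 0.6226 -0.5209  0.0442] ang [-0.0014  0.0004  0.3857]
```

Request:
jog_arm --grip '[1,1,1,1,1,1,1,1,1,1,1,1,1,0.7,0.7,0.7,0.7,0.7,0.7,0.7]' --slide '[[0,0,-0.05],[0,0,-0.099],[0.04,-0.033,-0.099],[0.08,-0.067,-0.099],[0.12,-0.1,-0.099],[0.16,-0.134,-0.099],[0.2,-0.167,-0.099],[0.24,-0.2,-0.099],[0.28,-0.234,-0.099],[0.32,-0.268,-0.099],[0.36,-0.301,-0.099],[0.4,-0.335,-0.099],[0.44,-0.368,-0.099],[0.48,-0.402,-0.099],[0.52,-0.435,-0.099],[0.555,-0.464,-0.099],[0.585,-0.49,-0.099],[0.61,-0.51,-0.099],[0.6226,-0.521,-0.099],[0.6226,-0.521,-0.099]]' --angular '[[0,0,0],[0,0,0],[0,0,0.03],[0,0,0.06],[0,0,0.09],[0,0,0.12],[0,0,0.15],[0,0,0.18],[0,0,0.21],[0,0,0.24],[0,0,0.27],[0,0,0.3],[0,0,0.33],[0,0,0.36],[0,0,0.386],[0,0,0.386],[0,0,0.386],[0,0,0.386],[0,0,0.386],[0,0,0.386]]' --force 60

```text
time: 2.1
ee_pos: [0.617, 0.1558, 0.3291]
tcp_rot: [-3.139, -0.102, 0.003]
ft_force: [-0.9, -0.5, -0.2]
finger_gap: 0.0594
gripper_force: 0.0
```

Request:
jog_arm --grip '[0.7,0.7,0.7,0.7,0.7,0.7]' --slide '[[0,0,0.0],[0,0,0.03],[0,0,0.06],[0,0,0.08],[0,0,0.08],[0,0,0.08]]' --angular '[[0,0,0],[0,0,0],[0,0,0],[0,0,0],[0,0,0],[0,0,0]]'

```text
time: 2.7
ee_pos: [0.6174, 0.151, 0.2513]
tcp_rot: [3.14, 0.092, 0.001]
ft_force: [-0.8, -1.3, 1.0]
finger_gap: 0.0596
gripper_force: 0.0
```

```bash
python3 - <<'E'
from h import *
rel([.617,.153,.187],down(YAW),"grasp"); print(read_state()["ee_pos"],read_state()["joints"].round(2))
im,d=read_camera("scene"); a=cv2.resize(im[150:350,240:440],None,fx=3,fy=3,interpolation=2); cv2.imwrite("pics/c1.png",a)
E
```

```text
grasp t 2.7 slide [-0.0003 -0.0021  0.0643] ang [ 0.0007 -0.0005 -0.0024]
[0.61739185 0.15097237 0.25127646] [ 0.12  0.35 -0.56  1.45  0.18  1.4  -1.96]
```

View pics/c1.png

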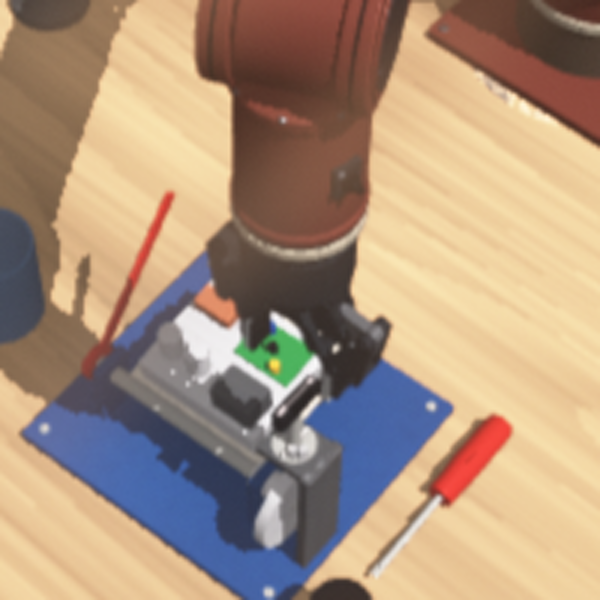

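The crop shows the open fingers straddling the T-bar from above, with the bar at about (297,400) in the crop and the axes aligned. I'll descend and pinch.

Request:
jog_arm --grip '[0.7,0.7,0.7,0.7,0.7,0,0,0,0,0,0,0]' --slide '[[0,-0.002,0.02],[0,-0.002,0.04],[0,-0.002,0.055],[0,-0.002,0.064],[0,-0.002,0.064],[0,-0.002,0.064],[0,-0.002,0.064],[0,-0.002,0.064],[0,-0.002,0.064],[0,-0.002,0.064],[0,-0.002,0.064],[0,-0.002,0.064]]' --angular '[[0,0,0],[0,0,0],[0,0,0],[0,0,0],[0,0,0],[0,0,0],[0,0,0],[0,0,0],[0,0,0],[0,0,0],[0,0,0],[0,0,0]]'

```text
time: 3.95
ee_pos: [0.6178, 0.1526, 0.1875]
tcp_rot: [3.138, 0.092, 0.002]
ft_force: [-0.9, -6.0, 6.4]
finger_gap: 0.0108
gripper_force: 58.8
```

Request:
jog_arm --grip '[0,0,0,0,0,0]' --slide '[[0,0,-0.004],[0,0,-0.008],[0,0,-0.012],[0,0,-0.0155],[0,0,-0.017],[0,0,-0.017]]' --angular '[[0,0,0],[0,0,0],[0,0,0],[0,0,0],[0,0,0],[0,0,0]]'

```text
time: 4.55
ee_pos: [0.6175, 0.1525, 0.2025]
tcp_rot: [3.138, 0.092, -0.001]
ft_force: [2.6, -3.9, -7.9]
finger_gap: 0.0109
gripper_force: 58.5
```

Request:
jog_arm --grip '[0,0,0,0,0,0,0,0,0,0,0,0,0,0]' --slide '[[0,0,-0.001],[0,0,-0.001],[0,0,-0.001],[0,0,-0.001],[0,0,-0.001],[0,0,-0.001],[0,0,-0.001],[0,0,-0.001],[0,0,-0.001],[0,0,-0.001],[0,0,-0.001],[0,0,-0.001],[0,0,-0.001],[0,0,-0.001]]' --angular '[[0,0,0],[0,0,-0.1],[0,0,-0.2],[0,0,-0.3],[0,0,-0.42],[0,0,-0.54],[0,0,-0.66],[0,0,-0.78],[0,0,-0.9],[0,0,-1.0],[0,0,-1.1],[0,0,-1.2],[0,0,-1.22],[0,0,-1.22]]'

```text
time: 5.95
ee_pos: [0.6165, 0.1533, 0.2028]
tcp_rot: [-2.521, -1.873, 0.005]
ft_force: [2.0, -3.9, -14.8]
finger_gap: 0.0106
gripper_force: 58.6
```

Request:
jog_arm --grip '[0,0,0,0,0.5,0.5,0.5,0.5,0.5,0.5,0.5,0.5]' --slide '[[0,0,0.003],[0,0,0.005],[0,0,0.006],[0,0,0.006],[0,0,0.006],[0,0,0.006],[0,0,0.006],[0,0,0.006],[0,0,0.006],[0,0,0.006],[0,0,0.006],[0,0,0.006]]' --angular '[[0,0,0],[0,0,0],[0,0,0],[0,0,0],[0,0,0],[0,0,0],[0,0,0],[0,0,0],[0,0,0],[0,0,0],[0,0,0],[0,0,0]]'

```text
time: 7.15
ee_pos: [0.6171, 0.1547, 0.1983]
tcp_rot: [-2.519, -1.877, 0.0]
ft_force: [0.6, 0.8, 0.1]
finger_gap: 0.0426
gripper_force: 0.0
```

Request:
jog_arm --grip '[0.6,0.7,0.9,0.9]' --slide '[[0,0,-0.02],[0,0,-0.06],[0,0,-0.1],[0,0,-0.1]]' --angular '[[0,0,0],[0,0,0],[0,0,0],[0,0,0]]'

```text
time: 7.55
ee_pos: [0.6188, 0.156, 0.3044]
tcp_rot: [2.517, 1.875, 0.012]
ft_force: [-0.8, 0.5, -0.3]
finger_gap: 0.0768
gripper_force: 0.0
```

```bash
python3 - <<'E'
from h import *
rel([.444,.038,.28],down(YAW),"above grip"); print(read_state()["ee_pos"])
E
```

```text
above grip t 7.55 slide [-0.1631 -0.134   0.0227] ang [ 0.0033 -0.0082  1.2197]
[0.61883009 0.15596257 0.30438787]
```

Request:
jog_arm --grip '[0.9,0.9,0.9,0.9,0.9,0.9,0.9,0.9,0.9,0.9,0.9,0.9]' --slide '[[-0.02,-0.016,0],[-0.04,-0.032,0],[-0.06,-0.049,0],[-0.08,-0.065,0],[-0.1,-0.082,0],[-0.115,-0.095,0.01],[-0.13,-0.107,0.015],[-0.145,-0.12,0.02],[-0.155,-0.128,0.02],[-0.163,-0.134,0.02],[-0.163,-0.134,0.02],[-0.163,-0.134,0.02]]' --angular '[[0,0,0.1],[0,0,0.22],[0,0,0.34],[0,0,0.46],[0,0,0.58],[0,0,0.7],[0,0,0.82],[0,0,0.94],[0,0,1.06],[0,0,1.16],[0,0,1.22],[0,0,1.22]]'

```text
time: 8.75
ee_pos: [0.4419, 0.0366, 0.2783]
tcp_rot: [3.14, 0.093, 0.001]
ft_force: [-0.7, 0.0, -0.3]
finger_gap: 0.0768
gripper_force: 0.0
```

```bash
python3 - <<'E'
from h import *
s=read_state(); print(s["ee_pos"],s["joints"].round(2))
n="scene"; im,d=read_camera(n); a=cv2.resize(im[150:350,240:440],None,fx=3,fy=3,interpolation=2); cv2.imwrite("pics/c2.png",a)
hsv=cv2.cvtColor(im,cv2.COLOR_BGR2HSV)
m=cv2.inRange(hsv,(5,150,120),(18,255,255)); z=np.zeros_like(m); z[225:260,325:370]=m[225:260,325:370]
v,u=np.nonzero(z); P=unproj(n,u,v,d[v,u]); P=P[P[:,2]>.06]; print("orange",len(P),P.min(0),P.max(0),np.median(P,0)) if len(P) else print("none")
v,u=np.mgrid[265:345,315:365]; P=unproj(n,u.ravel(),v.ravel(),d[v.ravel(),u.ravel()]); k=(P[:,2]>.185)&(P[:,2]<.24)&(np.hypot(P[:,0]-.617,P[:,1]-.153)<.03); Q=P[k]
print("tbar",k.sum(),Q[:,2].max(),cv2.minAreaRect((Q[:,:2]*1000).astype(np.float32)))
rel([.444,.038,.066],down(YAW),"grip")
E
```

```text
[0.44189159 0.03658541 0.27826906] [ 0.51 -0.1  -0.64  1.83 -0.06  1.39 -1.62]
orange 95 [0.43599468 0.02101551 0.07765577] [1.14481599 0.59445297 1.32777845] [0.44891855 0.04293284 0.09449385]
tbar 167 0.23118949470726974 ((619.5777587890625, 151.94203186035156), (47.61273956298828, 13.099933624267578), 72.93267059326172)
grip t 8.8 slide [ 0.002  -0.0011  0.2122] ang [ 0.0002 -0.0002  0.0009]
```

View pics/c2.png

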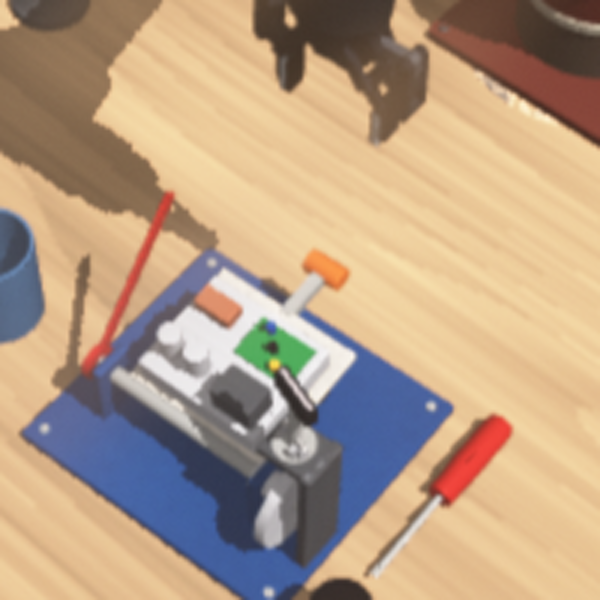

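The crop shows the T-bar raised and turned, with its line now at 73° in world (about 1.21 rad from the stand). The orange grip is clear at about (327,268) in the crop. I'll work out the pointer angle and grip position, and get the approach numbers.

```bash
cat >> h.py <<'E'
def stand(P,hinge=np.array([.6234,.0479,.065])):
    return (P-hinge)@R.from_euler("z",YAW).as_matrix()   # stand axes about hinge
def look(n):
    im,d=read_camera(n); hsv=cv2.cvtColor(im,cv2.COLOR_BGR2HSV)
    v,u=np.nonzero(d>0); P=stand(unproj(n,u,v,d[v,u])); h=hsv[v,u].astype(int)
    r=np.hypot(P[:,0],P[:,2])
    red=((h[:,0]<6)|(h[:,0]>171))&(h[:,1]>110)&(h[:,2]>60)&(abs(P[:,1]+.1)<.02)&(P[:,2]>.02)&(r>.04)&(r<.152)
    L=cv2.fitLine(P[red][:,[0,2]].astype(np.float32),cv2.DIST_HUBER,0,.001,.001).ravel()
    out={"ptr":np.arctan2(-L[1],L[0]) if L[0]>0 else np.arctan2(L[1],-L[0]),"nptr":red.sum(),"off_mm":1000*(L[2]*L[1]-L[3]*L[0])}
    og=(h[:,0]>=5)&(h[:,0]<=18)&(h[:,1]>150)&(h[:,2]>110)&(r>.155)&(r<.205)&(abs(P[:,1])<.03)&(P[:,2]>-.02)
    out["grip"]=np.median(P[og],0).round(4) if og.sum() else None; out["gang"]=np.arctan2(out["grip"][2],-out["grip"][0]) if og.sum() else None
    wh=(h[:,1]<50)&(h[:,2]>140)&(abs(P[:,1])<.075)&(r<.17)&(P[:,2]>-.01)&(P[:,0]<-.01)
    Q=P[wh]; best=None; rng=np.random.default_rng(0)
    for _ in range(400):
        a,b,c=Q[rng.choice(len(Q),3,False)]; nn=np.cross(b-a,c-a); l=np.linalg.norm(nn)
        if l<1e-5: continue
        nn/=l
        if abs(nn[1])>.06: continue
        k=abs((Q-a)@nn)<.0025
        if best is None or k.sum()>best.sum(): best=k
    q=Q[best]; nn=np.linalg.svd(q-q.mean(0))[2][2]; nn*=np.sign(nn[2]+1e-9)
    out["plane"]=(best.sum(),nn.round(3),np.arctan2(nn[0],nn[2]))
    return out
E
python3 - <<'E'
from h import *
print("scene",look("scene")); print("top",look("top"))
E
```

```text
scene {'ptr': np.float32(0.8716473), 'nptr': np.int64(116), 'off_mm': np.float32(-4.8131833), 'grip': array([-0.1754,  0.0041,  0.0295]), 'gang': np.float64(0.1666275560850733), 'plane': (np.int64(411), array([ 0.128, -0.015,  0.992]), np.float64(0.12872158932424962))}Traceback (most recent call last):
  File "<stdin>", line 2, in <module>
  File "h.py", line 33, in look
    a,b,c=Q[rng.choice(len(Q),3,False)]; nn=np.cross(b-a,c-a); l=np.linalg.norm(nn)
            ~~~~~~~~~~^^^^^^^^^^^^^^^^
  File "numpy/random/_generator.pyx", line 864, in numpy.random._generator.Generator.choice
ValueError: a must be a positive integer unless no samples are taken
```

The pointer reads about 0.87 rad in both views and the platform about 0.12 rad, so the grip centre should be at (0.445, 0.037, 0.086). I'll descend to pinch it.

Request:
jog_arm --grip '[0.9,0.9,0.9,0.9,0.9,0.9,0.9,0.9,0,0,0,0,0,0,0]' --slide '[[0.003,-0.001,0.04],[0.003,-0.001,0.08],[0.003,-0.001,0.12],[0.003,-0.001,0.15],[0.003,-0.001,0.18],[0.003,-0.001,0.2],[0.003,-0.001,0.21],[0.003,-0.001,0.21],[0.003,-0.001,0.21],[0.003,-0.001,0.21],[0.003,-0.001,0.21],[0.003,-0.001,0.21],[0.003,-0.001,0.21],[0.003,-0.001,0.21],[0.003,-0.001,0.21]]' --angular '[[0,0,0],[0,0,0],[0,0,0],[0,0,0],[0,0,0],[0,0,0],[0,0,0],[0,0,0],[0,0,0],[0,0,0],[0,0,0],[0,0,0],[0,0,0],[0,0,0],[0,0,0]]' --force 50

```text
time: 10.4
ee_pos: [0.4458, 0.0366, 0.0694]
tcp_rot: [3.138, 0.094, 0.003]
ft_force: [0.1, -5.0, 4.1]
finger_gap: 0.0349
gripper_force: 53.4
```

```bash
python3 - <<'E'
from h import *
s=read_state(); print(s["ee_pos"],s["ft_force"],s["finger_gap"],s["joints"].round(2))
P=s["ee_pos"]+[0,0,.019]; p=stand(P); print("grasp in stand",p,np.hypot(p[0],p[2]),np.arctan2(p[2],-p[0]))
r=.18
t0=.12
for t in np.linspace(.12,.87,16): print(round(t,2), "x",round(r*(np.cos(t0)-np.cos(t)),4),"z",round(-r*(np.sin(t)-np.sin(t0)),4))
E
```

```text
[0.44582867 0.0366035  0.06936005] [ 0.09269358 -4.95358153  4.06508017] 0.034887965775524395 [ 0.46  0.13 -0.68  2.1   0.11  0.94 -1.78]
grasp in stand [-0.17792976 -0.00043496  0.02336005] 0.17945665473703187 0.1305414324989396
0.12 x 0.0 z -0.0
0.17 x 0.0013 z -0.0089
0.22 x 0.003 z -0.0177
0.27 x 0.0052 z -0.0265
0.32 x 0.0078 z -0.0351
0.37 x 0.0109 z -0.0435
0.42 x 0.0143 z -0.0518
0.47 x 0.0182 z -0.06
0.52 x 0.0225 z -0.0679
0.57 x 0.0272 z -0.0756
0.62 x 0.0322 z -0.083
0.67 x 0.0376 z -0.0902
0.72 x 0.0434 z -0.0971
0.77 x 0.0495 z -0.1038
0.82 x 0.0559 z -0.1101
0.87 x 0.0626 z -0.116
```

Request:
jog_arm --grip '[0,0,0,0,0,0,0,0,0,0,0,0,0,0,0,0,0,0]' --slide '[[0.0013,0,-0.009],[0.003,0,-0.0177],[0.0052,0,-0.0265],[0.0078,0,-0.0351],[0.0109,0,-0.0435],[0.0143,0,-0.0518],[0.0182,0,-0.06],[0.0225,0,-0.0679],[0.0272,0,-0.0756],[0.0322,0,-0.083],[0.0376,0,-0.0902],[0.0434,0,-0.0971],[0.0495,0,-0.1038],[0.0525,0,-0.107],[0.0559,0,-0.1101],[0.0559,0,-0.1101],[0.0559,0,-0.1101],[0.0559,0,-0.1101]]' --angular '[[0,0,0],[0,0,0],[0,0,0],[0,0,0],[0,0,0],[0,0,0],[0,0,0],[0,0,0],[0,0,0],[0,0,0],[0,0,0],[0,0,0],[0,0,0],[0,0,0],[0,0,0],[0,0,0],[0,0,0],[0,0,0]]'

```text
time: 12.2
ee_pos: [0.499, 0.0397, 0.1774]
tcp_rot: [3.138, 0.094, -0.007]
ft_force: [-2.0, -6.3, -8.2]
finger_gap: 0.0348
gripper_force: 51.7
```

```bash
python3 - <<'E'
from h import *
s=read_state(); print(s["ee_pos"],s["ft_force"],s["finger_gap"])
P=s["ee_pos"]+[0,0,.019]; p=stand(P); print("grasp in stand",p,np.hypot(p[0],p[2]),np.arctan2(p[2],-p[0]))
for n in("scene","top"):
    im,d=read_camera(n); cv2.imwrite(f"pics/{n}3.png",im)
    if n=="scene": cv2.imwrite("pics/c3.png",cv2.resize(im[150:350,240:440],None,fx=3,fy=3,interpolation=2))
    try: print(n,look(n))
    except Exception as e: print(n,e)
E
```

```text
[0.4990089  0.03970843 0.17744224] [-1.99996892 -6.26051932 -8.16949682] 0.034805216960641906
grasp in stand [-0.12465917 -0.0005824   0.13144224] 0.181154551086405 0.8118778283230322
scene {'ptr': np.float32(0.8838776), 'nptr': np.int64(127), 'off_mm': np.float32(-3.6523752), 'grip': array([-0.118 ,  0.0002,  0.1322]), 'gang': np.float64(0.8420919401090085), 'plane': (np.int64(470), array([0.398, 0.022, 0.917]), np.float64(0.40973306263146486))}
top a must be a positive integer unless no samples are taken
```

View pics/c3.png

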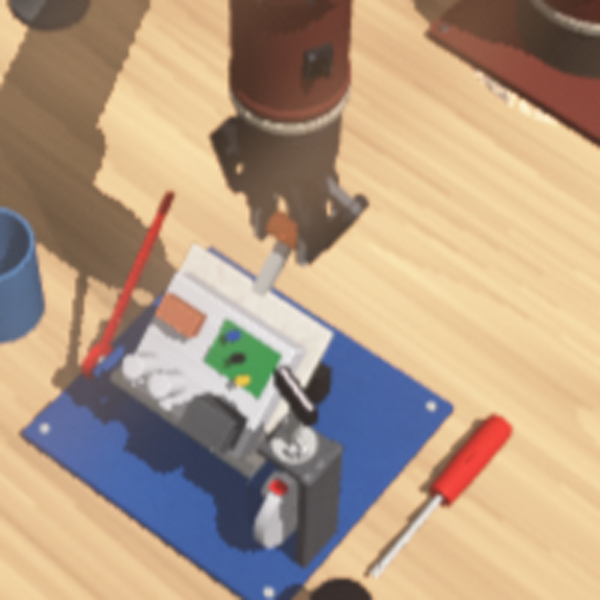

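The platform is raised, with the grip at crop (283,228), and the pointer is untouched. The TCP arc gives about 0.81 rad and the pointer is about 0.87, so I'll go up a little more and then check.

Request:
jog_arm --grip '[0,0,0,0,0,0]' --slide '[[0.002,0,-0.002],[0.004,0,-0.004],[0.006,0,-0.006],[0.008,0,-0.0075],[0.008,0,-0.0075],[0.008,0,-0.0075]]' --angular '[[0,0,0],[0,0,0],[0,0,0],[0,0,0],[0,0,0],[0,0,0]]'

```text
time: 13.0
ee_pos: [0.5069, 0.0402, 0.1846]
tcp_rot: [3.138, 0.094, -0.007]
ft_force: [-3.3, -5.4, -10.6]
finger_gap: 0.0346
gripper_force: 51.7
```

```bash
cat > chk.py <<'E'
from h import *
s=read_state(); p=stand(s["ee_pos"]+[0,0,.019]); print(s["ee_pos"],s["ft_force"],"TCP grip ang",np.arctan2(p[2],-p[0]),np.hypot(p[0],p[2]))
for n in("scene","top"):
    im,d=read_camera(n); hsv=cv2.cvtColor(im,cv2.COLOR_BGR2HSV)
    v,u=np.nonzero(d>0); P=stand(unproj(n,u,v,d[v,u])); h=hsv[v,u].astype(int); r=np.hypot(P[:,0],P[:,2])
    red=((h[:,0]<6)|(h[:,0]>171))&(h[:,1]>110)&(h[:,2]>60)&(abs(P[:,1]+.1)<.02)&(P[:,2]>.02)&(r>.04)&(r<.152)
    L=cv2.fitLine(P[red][:,[0,2]].astype(np.float32),cv2.DIST_HUBER,0,.001,.001).ravel()
    print(n,"ptr",np.arctan(-L[1]/L[0]))
    for a0,lab in((.6,"a"),):
        k=(abs(P[:,1])<.075)&(r>.03)&(r<.175)&(abs(np.arctan2(P[:,2],-P[:,0])-.9)<.5)
        Q=P[k]; rng=np.random.default_rng(0); res=[]
        # tilt by plane RANSAC containing the hinge-axis direction
        for _ in range(3):
            best=np.zeros(len(Q),bool)
            if len(Q)<50: break
            for _ in range(1500):
                a,b,c=Q[rng.choice(len(Q),3,False)]; nn=np.cross(b-a,c-a); l=np.linalg.norm(nn)
                if l<3e-4: continue
                nn/=l
                if abs(nn[1])>.05: continue
                kk=abs((Q-a)@nn)<.002
                if kk.sum()>best.sum(): best=kk
            q=Q[best]; nn=np.linalg.svd(q-q.mean(0))[2][2]; nn*=np.sign(nn[2]+1e-9)
            print("  plane",best.sum(),nn.round(3),"ang",np.arctan2(nn[0],nn[2]).round(3),"offset mm",(q.mean(0)@nn*1000).round(1)); Q=Q[~best]
    og=(h[:,0]>=5)&(h[:,0]<=18)&(h[:,1]>150)&(h[:,2]>80)&(r>.155)&(r<.205)&(abs(P[:,1])<.03)&(P[:,2]>.06)
    if og.sum()>5: g=np.median(P[og],0); print("  orange",og.sum(),g.round(4),np.arctan2(g[2],-g[0]).round(3))
E
python3 chk.py
```

```text
[0.50689982 0.04016317 0.18463538] [ -3.29232247  -5.43696302 -10.6394803 ] TCP grip ang 0.8708628231697154 0.18124995846855665
scene ptr 0.8809191
  plane 559 [ 0.743 -0.038  0.668] ang 0.838 offset mm 29.4
  plane 384 [ 0.747 -0.027  0.665] ang 0.843 offset mm 2.0
  plane 222 [-0.052 -0.015  0.999] ang -0.052 offset mm 97.6
top ptr 0.8810419
```

Request:
jog_arm --grip '[0,0,0,0,0.9,0.9,0.9,0.9,0.9,0.9,0.9]' --slide '[[0.0018,0,-0.0015],[0.0034,0,-0.0029],[0.0034,0,-0.0029],[0.0034,0,-0.0029],[0.0034,0,-0.0029],[0.0034,0,-0.0029],[0.0034,0,-0.0029],[0.0034,0,-0.0029],[0.0034,0,-0.0029],[0.0034,0,-0.0029],[0.0034,0,-0.0029]]' --angular '[[0,0,0],[0,0,0],[0,0,0],[0,0,0],[0,0,0],[0,0,0],[0,0,0],[0,0,0],[0,0,0],[0,0,0],[0,0,0]]'

```text
time: 14.2
ee_pos: [0.5122, 0.0421, 0.1889]
tcp_rot: [-3.14, -0.095, -0.0]
ft_force: [0.6, 0.1, -0.9]
finger_gap: 0.077
gripper_force: 0.0
```

```bash
python3 chk.py
```

```text
[0.51223197 0.04211658 0.18887891] [ 0.56746924  0.1367722  -0.89914923] TCP grip ang 0.9089437992646912 0.18112187496233695
scene ptr 0.9091213
  plane 549 [ 0.759 -0.017  0.651] ang 0.862 offset mm 30.0
  plane 377 [ 0.759 -0.01   0.651] ang 0.862 offset mm 3.3
  plane 212 [0.049 0.037 0.998] ang 0.049 offset mm 92.1
  orange 17 [-0.1157  0.0108  0.1445] 0.896
top ptr 0.87762153
```

Request:
jog_arm --grip '[0.9,0.9,0.9,0.9,0.9,0.9,0.9,0.9]' --slide '[[0,0,-0.03],[0,0,-0.07],[0,0,-0.11],[-0.02,0,-0.15],[-0.05,0,-0.15],[-0.08,0,-0.15],[-0.08,0,-0.15],[-0.08,0,-0.15]]' --angular '[[0,0,0],[0,0,0],[0,0,0],[0,0,0],[0,0,0],[0,0,0],[0,0,0],[0,0,0]]'

```text
time: 15.1
ee_pos: [0.4323, 0.037, 0.3392]
tcp_rot: [3.139, 0.095, 0.002]
ft_force: [0.7, -0.2, 0.4]
finger_gap: 0.0768
gripper_force: 0.0
```

```bash
for i in 1 2 3; do python3 chk.py | grep -v "ft_for"; done; python3 - <<'E'
from h import *
im,d=read_camera("scene"); cv2.imwrite("pics/c4.png",cv2.resize(im[180:350,240:410],None,fx=3.5,fy=3.5,interpolation=2))
E
```

```text
[0.43227467 0.0370479  0.33922953] [ 0.69983086 -0.22797835  0.41253076] TCP grip ang 0.9924286959201163 0.35018497989513825
scene ptr 0.8830515
  plane 522 [ 0.759 -0.016  0.651] ang 0.861 offset mm 29.8
  plane 394 [ 0.758 -0.01   0.652] ang 0.861 offset mm 3.0
  plane 223 [0.11  0.032 0.993] ang 0.11 offset mm 89.1
  orange 106 [-0.1149  0.0053  0.1431] 0.894
top ptr 0.8882627
[0.43281365 0.03717976 0.33875765] [-0.0336402   0.42211703 -0.34802864] TCP grip ang 0.9929988252126651 0.3494914167223516
scene ptr 0.88460886
  plane 530 [ 0.764 -0.016  0.645] ang 0.87 offset mm 29.8
  plane 361 [ 0.758 -0.004  0.652] ang 0.86 offset mm 3.9
  plane 237 [ 0.762 -0.022  0.648] ang 0.866 offset mm 26.9
  orange 107 [-0.115   0.0041  0.1429] 0.893
top ptr 0.8789235
[0.43286073 0.03728387 0.3385072 ] [-0.06258899 -0.4408865  -0.733218  ] TCP grip ang 0.9927351311986471 0.34925249408263453
scene ptr 0.87753737
  plane 526 [ 0.773 -0.011  0.635] ang 0.883 offset mm 28.4
  plane 396 [ 0.765 -0.021  0.643] ang 0.872 offset mm 1.8
  plane 240 [ 0.768 -0.007  0.641] ang 0.875 offset mm 25.6
  orange 108 [-0.1151  0.0048  0.1433] 0.894
top ptr 0.87742865
```

View pics/c4.png

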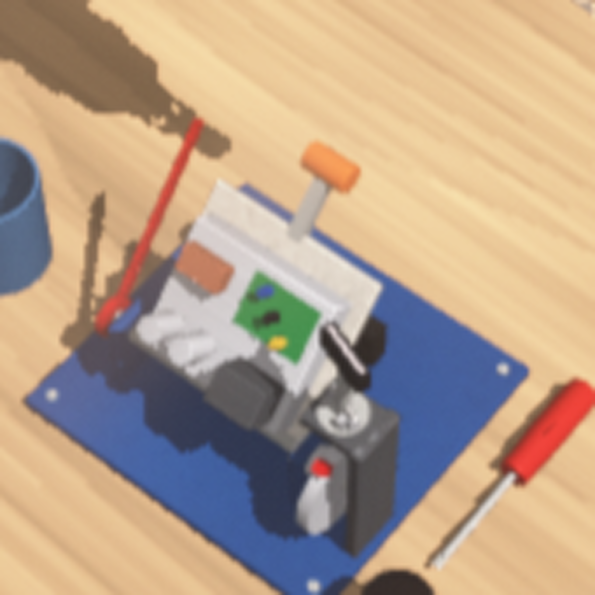

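The final crop shows the grip free at (330,165), the pointer untouched from (110,315) to (197,125), and the T-bar still twisted at (345,355). The pointer reads about 0.88 rad and the platform holds at about 0.87 to 0.89.

```bash
python3 -c "
from plant import hand_in; print(hand_in())"
```

```text
the job is handed in; nothing more can be done
None
```

The job is handed in: the plunger rests twisted about 1.2 rad in its notch, and the released platform held at about 0.87–0.89 rad against about 0.88 rad for the untouched pointer (no verdict was returned).

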